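# Turn the fittings carousel and tip the ball feet in

### The job

Two turned wooden balls wait in the tipping pan at the top of the chute. Turn the round carousel by its upright dowel until the compartment that already holds wooden balls sits squarely under the chute's mouth, then press the pan's side paddle down so that both balls roll down the chute into that compartment, and let go. Do not touch the balls with the fingers.

Things in the scene. Friction and masses are not known exactly. Their poses are not given: they have to be found in the camera images.
- post_top (a point): Top centre of the carousel's handle, an upright wooden dowel 22 mm across: top 135 mm above the table, 65 mm above the carousel's walls, 105 mm from its vertical axis. It turns with the carousel, which moves easily (about 1 N), stays where it is left, and has stops that keep the dowel from the chute's side: turn by less than half a turn, the way that keeps the dowel clear of the chute.
- ball_bin (a point): Mid-floor of the quarter compartment holding two glued-in 30 mm balls, 75 mm from the carousel's axis; +y points level outward from that axis, z up. The dowel handle stands 135 degrees clockwise from it, seen from above. Carousel: round pale wood tray, 260 mm wide, floor 30 mm and walls 70 mm above the table, four equal compartments, the others with short dowels, square blocks, flat plugs.
- chute_mouth (a point): Centre of the 76 x 56 mm lower opening of the chute's upright spout, 80 mm above the table, fixed, 75 mm from the carousel's axis. +y points level outward from that axis, along the chute to the pan. Chute and pan cover from 32 mm before to 225 mm beyond it, 42 mm to either side, up to 200 mm high (260 mm when tipped).
- tab (a point): Centre of the top of the tipping pan's dark wooden paddle, 44 mm across x 60 mm along the chute, 178 mm above the table at rest, nothing beneath, on an arm 90 mm beside the chute's middle, on the robot's side. Pressed straight down 40 to 45 mm (2 to 6 N, stop at about 48 mm) it tips the pan some 35 degrees; the balls roll out in a second or two. A spring lifts it back.
- ball1: Loose turned wooden ball, 30 mm diameter, 10 to 20 g; origin at its centre. Starts in the tipping pan, about 180 mm above the table.
- ball2: The second loose wooden ball, same as ball1, beside it in the pan; origin at its centre.
Things that resemble listed ones, but are neither listed nor needed, are in the scene too. Leave any orange or red look-alike of the ball1 alone.

How it is judged (in metres and radians):
On the way, in this order (a step that is already met when the one before it is completed fails the run):
1. the ball compartment is under the chute's mouth (centres within 20 mm, seen from above) while both balls are still up in the pan (horizontal distance between ball_bin and chute_mouth below 0.02 m and z of each of ball1, ball2 in the frame of chute_mouth above 0.08 m), for 0.2 s.
2. both balls lie in the ball compartment (horizontal distance between each of ball1, ball2 and ball_bin below 0.066 m and height (world z) of each of ball1, ball2 below 0.075 m), for 0.2 s.
At the end, for the whole second after the job is handed in: Both loose balls lie inside the ball compartment of the carousel (centres within 66 mm of its middle seen from above, and lower than 75 mm above the table); the carousel may stand at any angle (all of step 2); the robot touches nothing.
It fails at once if the fingers touch a ball (contact force between the fingers and ball1 above 0.3 N or contact force between the fingers and ball2 above 0.3 N).
It also fails if it takes over 56 s, if anything falls off the work surface, if the arm or the gripper's body presses on something with over 40 N, if the wrist force passes 120 N, or if a joint passes its speed limit or range.

### The arm

A 6-joint arm with a two-finger parallel gripper is mounted at the origin on the work surface. World frame = base frame: x ahead of the robot, y to its left, z up, the work surface at z = 0. Lengths are in m, angles in degrees, forces in N, time in s.
With the tool pointing down it reaches from about 0.3 to 0.75 m from the base axis. Payload 8.5 kg.
Tool frame: the origin (TCP) lies at the very end of the fingers, on their centre line; the grasp point (between the pads) lies 19 mm behind it; z points along the fingers, y is the line along which they close (so a half turn about z gives the same grasp; the last joint's range is limited). The gripper opens to 85 mm and grips with 20 to 120 N. Pads are 22 mm wide; open, the fingers measure 114 mm over their backs; the gripper's body (76 mm by 85 mm) begins 54 mm behind the grasp point. The pads swing forward as they close: fully open they stand 13 mm farther back than shut.
Start: joints at [-83.383, 21.807, 74.336, -0, 83.858, -12.336], TCP at [0.179, -0.52, 0.231] pointing down, gripper open.
Joint ranges: [-178.18, 178.18], [-50.72, 133.34], [12.68, 142.11], [-81.47, 261.47], [9.98, 163.14], [-165.26, 165.26]. Speed limits (degrees/s): [136.94, 136.94, 180, 180, 180, 180].

### API

Orientations are given as a 3x3 rotation matrix whose columns are the frame's x, y, z axes.
In Python, from rig import env, optics, spotter gives the robot as it stands.
- The arm moves only by the shell command python3 -m crank 'ROWS' [FORCE]. ROWS is JSON, one flat list of numbers, 5 for each row, row after row: the finger opening in cm, from 0 to 8.54, then the shift along the tool's x, y, z in cm, then the turn about the tool's z in rad. A call has exactly 8 rows; each row shifts and turns the commanded pose from where the row before left it, along the tool's axes as they then stand; what a row does not reach is not made up. A row lasts 1/12 s, in which the tool goes at most 41.7 mm and 7.16 degrees, less where a joint would pass 70% of its speed; a pose out of reach is approached as far as the arm can. A call is refused whole if a number of a shift passes 4.17 or a number of a turn 0.125, either way. A call with a gripper value outside its range is refused whole. The fingers move at their own pace and stop on an object; FORCE is the grip in N (left out, the last holds). Time passes only in rows, so rows that do not move let the fingers close, or fill a call up. It gives the time, the measured TCP pose, the force, the opening and the grip force at its end, in the units of the state.
- env.observe(): the state, without advancing time (a new reading comes with each control period).
- optics.get_image(name): name is "scene" or "top"; returns a dict with "color" (420x560x3 uint8, red, green, blue), "intrinsics" (3x3 intrinsics, pixels), "pose" (4x4, takes a point from camera to world coordinates). Camera axes: x right, y up, looking along -z (the intrinsics and any distortion apply to the point x, -y, -z); pixel columns grow to the right and rows downward; lengths in m; the calibration is good to about 2 mm. A picture is of the moment at which its call begins. There is no depth.
- env.close_job(): hands the job in; it is judged then, once.
Trained networks look in a picture, given as the dict that the camera call returned (one of the last four; its "shot" number tells which), for a name from the list of things; names that differ only in an ending like _2 or _b are one class to them, and where a whole thing is asked for, a point or a joint stands for the part that bears it (a point fixed in the world has none). Each returns a list of dicts, best first, with "score" (0 to 1); they miss things now and then, are a little off and sometimes report something else, mostly with a low value. They report only what shows in the picture. A call takes as long as a camera call. They do not tell look-alikes from the thing itself.
- spotter.look_for(picture, query): "at" ([column, row] as shares, 0 to 1, of the picture: columns of its width, rows of its height, amid what is visible of it).
The state is a dict: "time_s": time; "q": joint angles; "qvel": joint speeds; "joint_efforts": joint torques, N m; "position": TCP position; "tool_rot": TCP orientation; "ft_force": force on the tool from outside, world axes, zero at the start; "wrist_torque": the same for the moment, N m; "grip_width": finger opening in m; "gripper_force": force on a finger pad.
Only numpy, scipy, OpenCV 4.12 (cv2) and the standard library are available. Lean on these libraries where they do the work, as an engineer would, in place of code of your own. Each camera call takes 0.05 s, during which the arm holds its last target. There are 200 camera calls.

## Working session

There is one attempt and no reset: what is moved stays moved. The work goes in short steps, Python scripts to look and compute and a shell command to move; the robot and the scene stay as the last step left them, time stands still between calls to the robot, and variables do not carry over. Pictures are saved under pics/ and viewed, at most 10 in all, crops included, and the job is handed in when it is done.

```bash
mkdir -p pics; cat > h.py <<'E'
import numpy as np,cv2
from rig import env,optics,spotter
def ray(p,uv):
    K=np.array(p["intrinsics"]);T=np.array(p["pose"])
    d=np.linalg.inv(K)@[uv[0],uv[1],1];d=np.array([d[0],-d[1],-d[2]])
    return T[:3,3],T[:3,:3]@d
def atz(p,uv,z):
    o,d=ray(p,uv);return o+d*(z-o[2])/d[2]
def proj(p,X):
    T=np.array(p["pose"]);c=T[:3,:3].T@(np.array(X)-T[:3,3]);u=np.array(p["intrinsics"])@[c[0],-c[1],-c[2]];return u[:2]/u[2]
E
python3 - <<'E'
from h import *
np.set_printoptions(precision=3,suppress=True)
Z=dict(post_top=.135,ball_bin=.03,chute_mouth=.08,tab=.178,ball1=.18)
for n in("top","scene"):
    p=optics.get_image(n);cv2.imwrite(f"pics/{n}0.png",p["color"][:,:,::-1]);print(n,p["pose"][:3] if 0 else np.array(p["pose"])[:3,3],p.get("distortion"),list(p.keys()))
    for q,z in Z.items():
        for r in spotter.look_for(p,q)[:4]:
            uv=np.array(r["at"])*[560,420];print(q,round(r["score"],2),uv,atz(p,uv,z))
print(env.observe())
E
```

```text
top [0.489 0.127 1.017] None ['color', 'intrinsics', 'pose', 'shot']
post_top 0.92 [368.312 202.818] [ 0.595 -0.016  0.135]
ball_bin 0.89 [366.408 202.902] [ 0.607 -0.029  0.03 ]
chute_mouth 0.65 [317.576 213.906] [0.58  0.071 0.08 ]
tab 0.74 [234.08  214.704] [0.568 0.219 0.178]
ball1 0.74 [161.504 229.404] [0.541 0.342 0.18 ]
ball1 0.66 [204.792 206.22 ] [0.581 0.269 0.18 ]
ball1 0.56 [161.28  193.116] [0.603 0.344 0.18 ]
ball1 0.51 [205.016 188.286] [0.612 0.27  0.18 ]
scene [0.918 0.694 0.685] None ['color', 'intrinsics', 'pose', 'shot']
post_top 0.84 [227.696 214.914] [0.688 0.078 0.135]
ball_bin 0.85 [232.176 220.08 ] [ 0.642 -0.021  0.03 ]
chute_mouth 0.75 [282.128 268.212] [0.639 0.179 0.08 ]
tab 0.97 [336.504 237.216] [0.585 0.243 0.178]
ball1 0.77 [315.392 401.31 ] [0.744 0.453 0.18 ]
ball1 0.57 [360.528 386.484] [0.692 0.46  0.18 ]
ball1 0.54 [353.584 244.692] [0.573 0.269 0.18 ]
ball1 0.47 [331.184 249.48 ] [0.607 0.263 0.18 ]
{'time_s': 0.6, 'q': array([-83.382,  21.806,  74.337,   0.001,  83.857, -12.337]), 'qvel': array([-0.007,  0.029, -0.107, -0.01 , -0.101,  0.065]), 'joint_efforts': array([ -0.001, -44.816, -23.14 ,  -0.   ,   0.001,  -0.   ]), 'position': array([ 0.179, -0.52 ,  0.231]), 'tool_rot': array([[ 0.946,  0.325,  0.   ],
       [ 0.325, -0.946,  0.   ],
       [ 0.   ,  0.   , -1.   ]]), 'ft_force': array([ 0.755,  0.324, -0.165]), 'wrist_torque': array([ 0.022,  0.01 , -0.   ]), 'gripper_force': 0.0, 'grip_width': 0.08535570936911467}
```

View pics/top0.png

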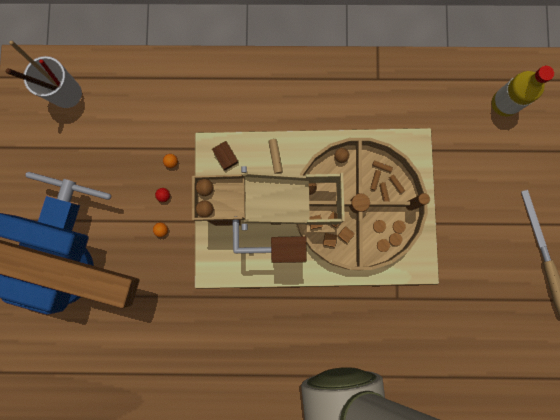

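View pics/scene0.png

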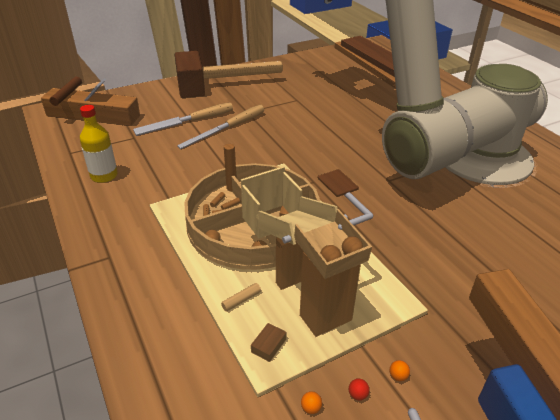

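The top picture shows the carousel hub near (360,203), the dowel top near (424,199), glued balls at (342,155) and (311,187), the pan balls at (204,187) and (204,208), and the paddle at (289,250). The orange and red balls at left are look-alikes. The ball compartment is up-left and the chute comes from the left, so the turn is about 45° counter-clockwise. The scene view agrees, with the dowel top at (229,148) and the paddle at (337,183).

```bash
python3 - <<'E'
from h import *
np.set_printoptions(precision=4,suppress=True)
p=optics.get_image("top");s=optics.get_image("scene")
im=cv2.resize(p["color"][120:300,180:450,::-1],None,fx=2.9,fy=2.9,interpolation=cv2.INTER_CUBIC);cv2.imwrite("pics/crop1.png",im)
def tri(a,b):
    A=[];B=[]
    M=np.zeros((3,3));v=np.zeros(3)
    for q,uv in((p,a),(s,b)):
        o,d=ray(q,uv);d=d/np.linalg.norm(d);P=np.eye(3)-np.outer(d,d);M+=P;v+=P@o
    return np.linalg.solve(M,v)
print("post tri",tri((424,199),(229,148)),"z",atz(p,(424,199),.135))
print("tab tri",tri((289,250),(337,183)),"z",atz(p,(289,250),.178))
for n,uv,z in(("rimL",(297,204),.07),("rimR",(424,204),.07),("rimT",(360,139),.07),("rimB",(360,270),.07),("hub",(360,203),.07),("b1",(204,187),.18),("b2",(204,208),.18),("g1",(342,155),.045),("g2",(311,187),.045)):print(n,atz(p,uv,z))
E
```

```text
post tri [ 0.6031 -0.1171  0.1282] z [ 0.6028 -0.1156  0.135 ]
tab tri [0.5088 0.1252 0.1718] z [0.5085 0.1254 0.178 ]
rimL [0.5994 0.1105 0.07  ]
rimR [ 0.6015 -0.1333  0.07  ]
rimT [ 0.7281 -0.0115  0.07  ]
rimB [ 0.4746 -0.0097  0.07  ]
hub [ 0.6024 -0.0106  0.07  ]
b1 [0.6145 0.2716 0.18  ]
b2 [0.5784 0.2706 0.18  ]
g1 [0.7015 0.0209 0.045 ]
g2 [0.6365 0.0825 0.045 ]
```

View pics/crop1.png

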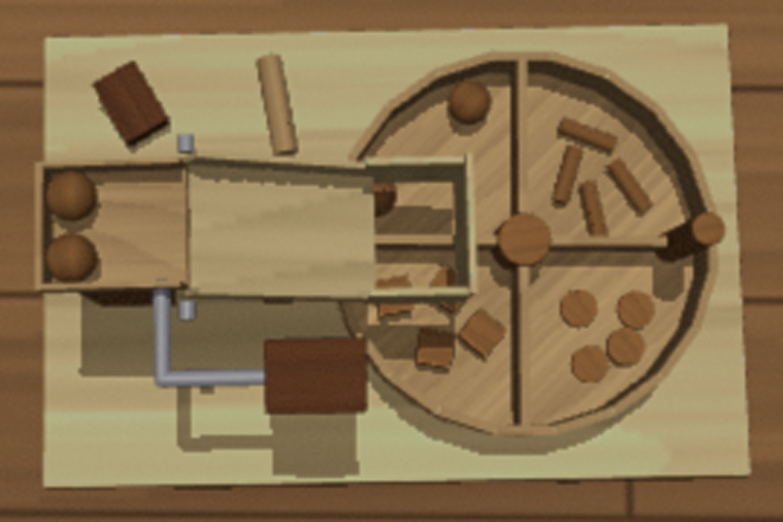

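The post triangulates to about (0.603, −0.116), which is 105 mm from the axis at (0.602, −0.0115), so it checks out. The chute runs at about 91°, so the dowel has to end near (0.678, −0.084), a +45.5° turn. I'll approach now.

```bash
python3 -m crank '[8.5,3.33,-1.53,0,0, 8.5,3.33,-1.53,0,0, 8.5,3.33,-1.53,0,0, 8.5,3.33,-1.53,0,0, 8.5,3.33,-1.53,0,0, 8.5,3.33,-1.53,0,0, 8.5,3.33,-1.53,0,0, 8.5,3.33,-1.53,0,0]' 30
python3 -m crank '[8.5,3.33,-1.53,0,0, 8.5,3.33,-1.53,0,0, 8.5,3.33,-1.53,0,0, 8.5,3.33,-1.53,0,0, 8.5,3.33,-1.53,0,0, 8.5,3.33,-1.53,0,0, 8.5,3.33,-1.53,0,0, 8.5,3.33,-1.53,0,0]'
python3 -m crank '[8.5,0,0,0,-0.124, 8.5,0,0,0,-0.124, 8.5,0,0,0,-0.124, 8.5,0,0,0,-0.124, 8.5,0,0,0,-0.124, 8.5,0,0,0,-0.124, 8.5,0,0,0,-0.124, 8.5,0,0,0,-0.124]'
python3 -m crank '[8.5,0,0,0,-0.124, 8.5,0,0,0,-0.124, 8.5,0,0,0,0, 8.5,0,0,0,0, 8.5,0,0,0,0, 8.5,0,0,0,0, 8.5,0,0,0,0, 8.5,0,0,0,0]'
```

```text
time_s: 1.37
position: [0.3919, -0.3164, 0.2315]
tool_rot: [[0.946, 0.325, 0.0], [0.325, -0.946, -0.0], [0.0, 0.0, -1.0]]
ft_force: [0.8, -0.3, 0.5]
grip_width: 0.0853
gripper_force: 0.0
time_s: 2.03
position: [0.6041, -0.114, 0.2314]
tool_rot: [[0.946, 0.325, 0.0], [0.325, -0.946, -0.0], [0.0, 0.0, -1.0]]
ft_force: [-0.8, 0.3, -0.0]
grip_width: 0.0851
gripper_force: 0.0
time_s: 2.7
position: [0.603, -0.1156, 0.2313]
tool_rot: [[0.24, 0.971, -0.0], [0.971, -0.24, 0.0], [0.0, -0.0, -1.0]]
ft_force: [-0.0, -0.6, 0.1]
grip_width: 0.0849
gripper_force: 0.0
time_s: 3.37
position: [0.603, -0.1156, 0.2314]
tool_rot: [[0.001, 1.0, 0.0], [1.0, -0.001, -0.0], [-0.0, 0.0, -1.0]]
ft_force: [-0.2, -0.2, 0.3]
grip_width: 0.0846
gripper_force: 0.0
```

```bash
python3 -m crank '[8.5,0,0,1.64,0, 8.5,0,0,1.64,0, 8.5,0,0,1.64,0, 8.5,0,0,1.64,0, 8.5,0,0,1.64,0, 8.5,0,0,1.64,0, 8.5,0,0,1.64,0, 8.5,0,0,1.64,0]'
python3 -m crank '[1.8,0,0,0,0, 1.8,0,0,0,0, 1.8,0,0,0,0, 1.8,0,0,0,0, 1.8,0,0,0,0, 1.8,0,0,0,0, 1.8,0,0,0,0, 1.8,0,0,0,0]' 25
python3 - <<'E'
from h import *
print(env.observe()["grip_width"],env.observe()["gripper_force"])
p=optics.get_image("top");cv2.imwrite("pics/t2.png",p["color"][100:320,170:480,::-1])
E
```

```text
time_s: 4.03
position: [0.6031, -0.1156, 0.0994]
tool_rot: [[0.001, 1.0, 0.0], [1.0, -0.001, -0.0], [-0.0, 0.0, -1.0]]
ft_force: [0.3, -0.0, -0.2]
grip_width: 0.0849
gripper_force: 0.0
time_s: 4.7
position: [0.6034, -0.1157, 0.1012]
tool_rot: [[-0.0, 1.0, 0.002], [1.0, 0.0, -0.001], [-0.001, 0.002, -1.0]]
ft_force: [-0.8, 0.1, 6.4]
grip_width: 0.0215
gripper_force: 25.3
0.021522588084504524 25.275421142578125
```

View pics/t2.png

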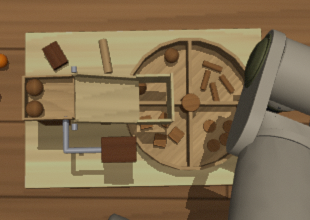

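The grip on the dowel holds (21.5 mm, 25 N). Next I swing it 45.5° along the arc.

```bash
python3 -m crank '[1.8,0.013,0.52,0,-0.0496, 1.8,0.013,0.52,0,-0.0496, 1.8,0.013,0.52,0,-0.0496, 1.8,0.013,0.52,0,-0.0496, 1.8,0.013,0.52,0,-0.0496, 1.8,0.013,0.52,0,-0.0496, 1.8,0.013,0.52,0,-0.0496, 1.8,0.013,0.52,0,-0.0496]'
python3 -m crank '[1.8,0.013,0.52,0,-0.0496, 1.8,0.013,0.52,0,-0.0496, 1.8,0.013,0.52,0,-0.0496, 1.8,0.013,0.52,0,-0.0496, 1.8,0.013,0.52,0,-0.0496, 1.8,0.013,0.52,0,-0.0496, 1.8,0.013,0.52,0,-0.0496, 1.8,0.013,0.52,0,-0.0496]'
python3 -m crank '[1.8,0,0,0,0, 1.8,0,0,0,0, 1.8,0,0,0,0, 1.8,0,0,0,0, 1.8,0,0,0,0, 1.8,0,0,0,0, 1.8,0,0,0,0, 1.8,0,0,0,0]'
python3 - <<'E'
from h import *
p=optics.get_image("top");cv2.imwrite("pics/t3.png",cv2.resize(p["color"][100:300,180:460,::-1],None,fx=2,fy=2))
E
```

```text
time_s: 5.42
position: [0.6439, -0.1072, 0.1012]
tool_rot: [[-0.389, 0.921, 0.001], [0.921, 0.389, -0.0], [-0.001, 0.001, -1.0]]
ft_force: [-2.3, 2.3, 7.9]
grip_width: 0.0213
gripper_force: 25.5
time_s: 6.08
position: [0.6778, -0.0838, 0.1012]
tool_rot: [[-0.715, 0.699, 0.0], [0.699, 0.715, 0.0], [-0.0, 0.0, -1.0]]
ft_force: [-4.6, 1.9, 6.0]
grip_width: 0.0214
gripper_force: 25.5
time_s: 6.75
position: [0.6778, -0.0838, 0.1012]
tool_rot: [[-0.713, 0.701, 0.001], [0.701, 0.713, 0.0], [-0.0, 0.001, -1.0]]
ft_force: [-3.3, 1.4, 7.4]
grip_width: 0.0215
gripper_force: 25.5
```

View pics/t3.png

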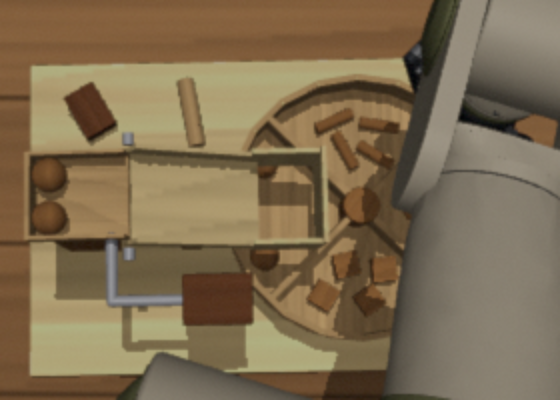

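The bin's glued balls now straddle the chute axis at crop (266,168) and (264,255). The pan balls are still up at (48,175) and (48,218). I'll release, lift, and go round to the paddle.

```bash
python3 -m crank '[6,0,0,0,0, 6,0,0,0,0, 6,0,0,0,0, 6,0,0,0,0, 6,0,0,0,0, 6,0,0,0,0, 6,0,0,0,0, 6,0,0,0,0]'
python3 -m crank '[6,0,0,-1.9,0, 6,0,0,-1.9,0, 6,0,0,-1.9,0, 6,0,0,-1.9,0, 6,0,0,-1.9,0, 6,0,0,-1.9,0, 6,0,0,-1.9,0, 6,0,0,-1.9,0]'
python3 -m crank '[0,0,0,0,0.099, 0,0,0,0,0.099, 0,0,0,0,0.099, 0,0,0,0,0.099, 0,0,0,0,0.099, 0,0,0,0,0.099, 0,0,0,0,0.099, 0,0,0,0,0.099]'
python3 -m crank '[0,0,-2.2,0,0, 0,0,-2.2,0,0, 0,0,-2.2,0,0, 0,0,-2.2,0,0, 0,0,-2.2,0,0, 0,0,-2.2,0,0, 0,0,-2.2,0,0, 0,0,-2.2,0,0]'
python3 - <<'E'
from h import *
np.set_printoptions(precision=3,suppress=True)
p=optics.get_image("top");cv2.imwrite("pics/t4.png",cv2.resize(p["color"][100:300,180:460,::-1],None,fx=2,fy=2))
for uv in((313,184),(312,227.5)):
    g=atz(p,uv,.045);print(g,np.degrees(np.arctan2(g[1]+.0115,g[0]-.602)))
E
```

```text
time_s: 7.47
position: [0.6778, -0.0843, 0.1001]
tool_rot: [[-0.713, 0.701, -0.0], [0.701, 0.713, 0.0], [0.0, -0.0, -1.0]]
ft_force: [-0.3, -0.4, 0.5]
grip_width: 0.0604
gripper_force: 0.0
time_s: 8.13
position: [0.6777, -0.0842, 0.2531]
tool_rot: [[-0.713, 0.701, 0.0], [0.701, 0.713, 0.0], [-0.0, 0.0, -1.0]]
ft_force: [0.3, 0.1, -0.4]
grip_width: 0.0601
gripper_force: 0.0
time_s: 8.8
position: [0.6778, -0.0842, 0.2521]
tool_rot: [[0.003, 1.0, -0.0], [1.0, -0.003, 0.0], [0.0, -0.0, -1.0]]
ft_force: [0.2, 1.0, 0.4]
grip_width: 0.0
gripper_force: 0.0
time_s: 9.47
position: [0.5006, -0.0844, 0.2522]
tool_rot: [[-0.002, 1.0, 0.0], [1.0, 0.002, -0.0], [-0.0, 0.0, -1.0]]
ft_force: [0.4, -0.2, 0.1]
grip_width: 0.0003
gripper_force: 0.0
[0.643 0.079 0.045] 65.76363325225113
[0.556 0.08  0.045] 116.56450369534274
```

View pics/t4.png

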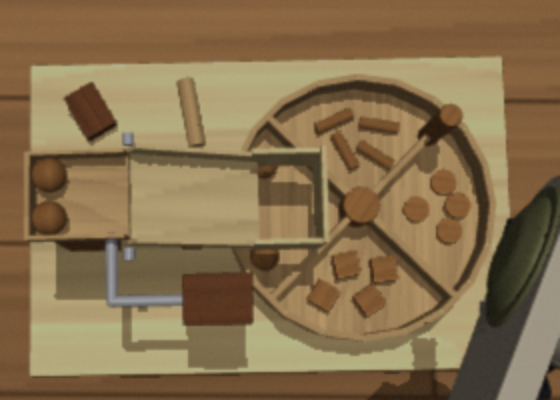

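The carousel stayed put, with the bin bisector at 91.2° against the chute's 91.1°, and both balls are still in the pan. Now the paddle press.

```bash
python3 -m crank '[0,2.61,0,0,0, 0,2.61,0,0,0, 0,2.61,0,0,0, 0,2.61,0,0,0, 0,2.61,0,0,0, 0,2.61,0,0,0, 0,2.61,0,0,0, 0,2.61,0,0,0]'
python3 -m crank '[0,0,0,0.9,0, 0,0,0,0.9,0, 0,0,0,0.9,0, 0,0,0,0.9,0, 0,0,0,0.9,0, 0,0,0,0.9,0, 0,0,0,0.9,0, 0,0,0,0,0]'
python3 -m crank '[0,0,0,0.65,0, 0,0,0,0.65,0, 0,0,0,0.65,0, 0,0,0,0.65,0, 0,0,0,0.65,0, 0,0,0,0.65,0, 0,0,0,0.65,0, 0,0,0,0.65,0]'
python3 -m crank '[0,0,0,0.2,0, 0,0,0,0,0, 0,0,0,0,0, 0,0,0,0,0, 0,0,0,0,0, 0,0,0,0,0, 0,0,0,0,0, 0,0,0,0,0]'
```

```text
time_s: 10.18
position: [0.5014, 0.1256, 0.2523]
tool_rot: [[-0.002, 1.0, 0.0], [1.0, 0.002, 0.0], [0.0, 0.0, -1.0]]
ft_force: [0.4, -0.0, 0.7]
grip_width: 0.0
gripper_force: 0.0
time_s: 10.85
position: [0.5008, 0.1239, 0.1871]
tool_rot: [[-0.001, 1.0, -0.003], [1.0, 0.001, -0.0], [-0.0, -0.003, -1.0]]
ft_force: [0.3, 0.4, -0.6]
grip_width: 0.0001
gripper_force: 0.0
time_s: 11.52
position: [0.5014, 0.1244, 0.1366]
tool_rot: [[-0.002, 1.0, 0.0], [1.0, 0.002, 0.0], [0.0, 0.0, -1.0]]
ft_force: [-0.2, 0.7, 3.3]
grip_width: -0.0001
gripper_force: 1.4
time_s: 12.18
position: [0.5014, 0.1242, 0.1352]
tool_rot: [[-0.002, 1.0, -0.0], [1.0, 0.002, -0.0], [-0.0, -0.0, -1.0]]
ft_force: [-0.8, -3.5, 2.1]
grip_width: -0.0001
gripper_force: 1.5
```

```bash
for i in 1 2; do python3 -m crank '[0,0,0,0,0, 0,0,0,0,0, 0,0,0,0,0, 0,0,0,0,0, 0,0,0,0,0, 0,0,0,0,0, 0,0,0,0,0, 0,0,0,0,0]' | sed -n '1,2p;4p'; done
python3 - <<'E'
from h import *
a=optics.get_image("top")["color"][110:290,170:450,::-1];b=optics.get_image("scene")["color"][130:310,160:440,::-1]
cv2.imwrite("pics/t5.png",cv2.resize(np.vstack([a,b]),None,fx=1.65,fy=1.65))
E
```

```text
time_s: 12.85
position: [0.5015, 0.1243, 0.1351]
ft_force: [-1.3, -3.8, 1.6]
time_s: 13.52
position: [0.5015, 0.1243, 0.1351]
ft_force: [0.1, -2.9, 1.6]
```

View pics/t5.png

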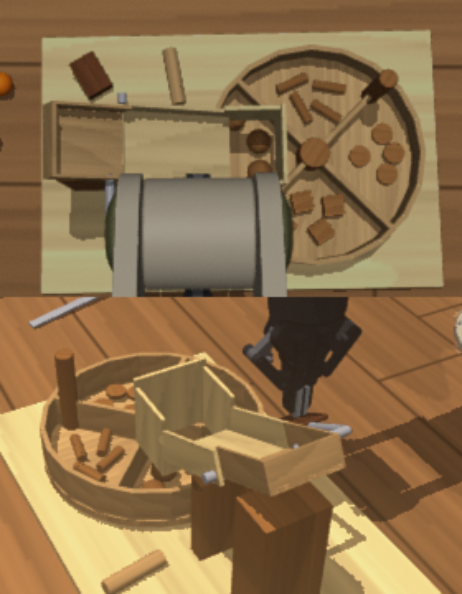

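The pan is empty. Both balls show inside the spout opening over the bin, at about (258,141) and (258,170). I'll lift off and step back.

```bash
python3 -m crank '[0,0,0,-0.8,0, 0,0,0,-0.8,0, 0,0,0,-0.8,0, 0,0,0,-0.8,0, 0,0,0,-0.8,0, 0,0,0,-0.8,0, 0,0,0,-0.8,0, 0,0,0,-0.8,0]'
python3 -m crank '[0,0,0,-1,0, 0,0,0,-1,0, 0,0,0,-1,0, 0,0,0,-1,0, 0,0,0,-1,0, 0,0,0,-1,0, 0,0,0,-1,0, 0,0,0,-1,0]'
python3 -m crank '[0,0,-2,0,0, 0,0,-2,0,0, 0,0,-2,0,0, 0,0,-2,0,0, 0,0,-2,0,0, 0,0,-2,0,0, 0,0,0,0,0, 0,0,0,0,0]'
python3 - <<'E'
from h import *
p=optics.get_image("top");cv2.imwrite("pics/t6.png",cv2.resize(p["color"][110:290,170:450,::-1],None,fx=2.4,fy=2.4))
for r in spotter.look_for(p,"ball1"):
    uv=np.array(r["at"])*[560,420];g=atz(p,uv,.045);print(round(r["score"],2),uv.round(),g.round(3),np.hypot(g[0]-.6005,g[1]-.0635).round(3))
E
```

```text
time_s: 14.28
position: [0.5013, 0.1244, 0.1998]
tool_rot: [[-0.002, 1.0, -0.0], [1.0, 0.002, 0.0], [0.0, -0.0, -1.0]]
ft_force: [-1.0, 0.8, -0.1]
grip_width: 0.0003
gripper_force: 0.0
time_s: 14.95
position: [0.5013, 0.1244, 0.28]
tool_rot: [[-0.002, 1.0, -0.0], [1.0, 0.002, 0.0], [0.0, -0.0, -1.0]]
ft_force: [0.4, -0.3, -0.6]
grip_width: -0.0002
gripper_force: 0.0
time_s: 15.62
position: [0.3811, 0.1242, 0.2798]
tool_rot: [[-0.002, 1.0, 0.001], [1.0, 0.002, 0.0], [0.0, 0.001, -1.0]]
ft_force: [0.2, 0.2, 0.7]
grip_width: 0.0001
gripper_force: 0.0
0.75 [324. 198.] [0.614 0.056 0.045] 0.016
0.59 [331. 211.] [0.589 0.044 0.045] 0.023
0.59 [171. 160.] [0.689 0.362 0.045] 0.312
0.55 [160. 192.] [0.623 0.382 0.045] 0.32
0.51 [161. 228.] [0.553 0.377 0.045] 0.317
```

View pics/t6.png

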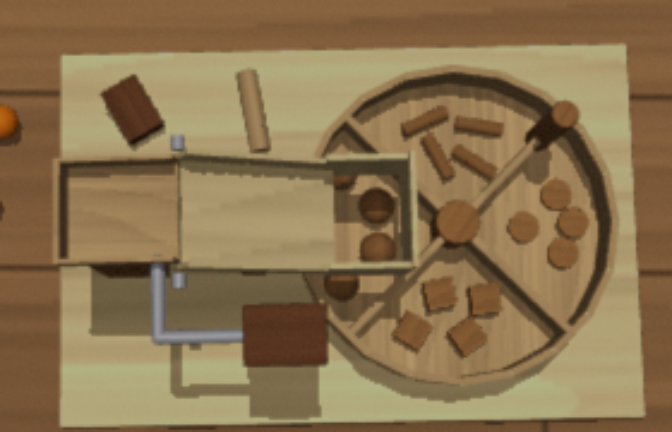

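The pan is empty and back up. Both loose balls, at (377,206) and (377,248), lie in the bin about 16 and 23 mm from its middle, and the robot is clear.

```bash
python3 -c "from rig import env;print(env.close_job())"
```

```text
the job is handed in; nothing more can be done
None
```

I turned the carousel so its ball compartment sat under the chute and pressed the paddle. The last picture shows both balls in that compartment, about 16 and 23 mm from its middle, with the arm clear. I handed the job in at about 16 s but got no verdict back.

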